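# Turn the cork-up coaster over on the drawer's sloped block

## Task

In the open drawer two square coasters lie in front of the sloped block; one is wrong side up, showing its brown cork. Push that coaster up onto the slope, then turn it over so that it ends lying flat on the drawer floor in front of the block, clear of it, with its blue glazed face up. Leave the other coaster, the soap mold, the beaker and the bottle where they are.

Things in the scene. Friction and masses are not known exactly. Their poses are not given: they have to be found in the camera images.
- coaster_c (a point): The coaster to turn over: rigid square tile 95 x 95 mm, 9 mm thick, 0.16 kg give or take a third, brown cork on one face and blue glaze on the other, starts flat on the drawer floor with the cork up. The point is its centre; x and y run along its sides, z points out of the cork face (up at the start, to point down at the end).
- ramp_foot (a point): Fixed pale wooden sloped block, 320 mm long. The point is the middle of its foot line, level with the drawer floor. y runs along the foot line, z up, x points level across the floor to where the coasters lie, roughly away from the robot. The flat slope rises from the foot line towards -x at 48 degrees from level, 60 mm along the slope, to the crest.
- ramp_crest (a point): Middle of the block's crest edge, 45 mm above the floor and 40 mm to -x of the foot line, same axes; the back drops straight to the floor 5 mm behind it. A coaster pushed fully in climbs and rests on the slope, lower edge at the foot line, upper edge 35 mm past the crest and about 75 mm above the floor; it stays when let go and can be tipped over from behind.
- drawer_floor (a point): Middle of the inner floor of the fixed, open white drawer: x away from the robot, y left, z up. The floor is level, 418 mm along x by 628 mm along y inside, with walls rising 36 mm above it (front towards the robot 42 mm). A white cabinet with a stone sill, 110 mm high above the floor, begins 0.22 m from this point along x.
- ok_c (a point): The other coaster, same size, already blue glaze up; to be left alone. The point is its centre, z out of the blue face.
- mold_c (a point): Grey soap mold with four cells, 85 x 65 x 28 mm high, to be left alone. The point is its centre.
- beaker_c (a point): Glass beaker, 60 mm across, 85 mm high, upright, to be left alone. The point is its centre.
- bottle_c (a point): Yellow squeeze bottle with closed red cap, 50 mm across, 140 mm high, upright, to be left alone. The point is its centre.
Things that resemble listed ones, but are neither listed nor needed, are in the scene too. Leave any turquoise look-alike of the part that bears coaster_c alone.

How it is judged:
By the outcome, as a careful person would: the job done as asked, in the order asked, and still so for the second after the job is handed in, with the robot touching nothing.
It also fails if it takes over 48 s, if anything falls off the work surface, if the arm or the gripper's body presses on something with over 40 N, if the wrist force passes 120 N, or if a joint passes its speed limit or range.

## Robot

A 7-joint arm with a two-finger parallel gripper is mounted at the origin on the work surface. World frame = base frame: x ahead of the robot, y to its left, z up, the work surface at z = 0. Lengths are in m, angles in rad, forces in N, time in s.
With the tool pointing down it reaches from about 0.4 to 0.85 m from the base axis. Payload 10.4 kg.
Tool frame: the origin (TCP) lies midway between the tips of the shut fingers; the grasp point (between the pads) lies 19 mm behind it; z points along the fingers, y is the line along which they close (so a half turn about z gives the same grasp; the last joint's range is limited). The gripper opens to 87 mm and grips with 3 to 60 N. Pads are 19 mm wide; open, the fingers measure 117 mm over their backs; the gripper's body (75 mm by 190 mm) begins 51 mm behind the grasp point.
Start: joints at [-1.35, 0.332, -0.065, 1.46, 0.022, 1.35, -0.088], TCP at [0.151, 0.607, 0.223] pointing down, gripper open.
Joint ranges: [-2.6, 2.6], [-0.5, 2.12], [-1.47, 1.34], [0.16, 2.42], [-1.27, 4.41], [0.06, 2.06], [-2.6, 2.6]. Speed limits (rad/s): [2.22, 2.22, 2.79, 2.79, 3.14, 3.14, 3.14].

## Interface

Orientations are given as a unit quaternion [w, x, y, z].
In Python, from plant import arm gives the robot as it stands.
- The arm moves only by the tool play_rows, never from a script. Its argument "rows" is a list of rows, each a list of 7 numbers: the opening, from -1 (shut) to 1 (fully open), so that 0 is half open, then the shift along the tool's x, y, z in m, then the turn, a rotation vector about the tool's x, y, z in rad. In form: [[fingers, x, y, z, rx, ry, rz], ...]. A call has 1 to 12 rows; each row is the pose to reach, as a shift and turn from the pose commanded when the call began, along the tool's axes at that moment; what a row does not reach only later rows make up. A row lasts 1/12 s, in which the tool goes at most 41.7 mm and 7.16 degrees, less where a joint would pass 70% of its speed; a pose out of reach is approached as far as the arm can. A call with a gripper value outside its range is refused whole. The fingers move at their own pace and stop on an object; "newtons" is the grip in N (left out, the last holds). Time passes only in rows, so rows that repeat a pose let the fingers close. It gives the time, the measured TCP pose, the force, the opening and the grip force at its end, in the units of the state.
- arm.sense(): the state, without advancing time (a new reading comes with each control period).
- arm.grab_frame(name): name is "scene" or "top" or "wrist"; returns (picture, depth): 384x512x3 uint8, blue, green, red; 384x512 float32, m along the optical axis (not along the pixel's ray), 0 where there is no reading.
- arm.get_calibration(name): a dict with "camera_matrix" (3x3 intrinsics, pixels), "rvec" (rotation vector, rad) and "tvec" (3), from world to camera coordinates, as OpenCV has them. Camera axes: x right, y down, z forward; pixel columns grow to the right and rows downward; lengths in m; the calibration is good to about 2 mm. A picture is of the moment at which its call begins: read the wrist's pose just before it. get_calibration takes no time and is no camera call; for the wrist camera it gives the pose at the moment of the call.
- arm.hand_in(): hands the job in; it is judged then, once.
Trained networks look in the newest picture that a camera, given by its name, has taken for a name from the list of things; names that differ only in an ending like _2 or _b are one class to them, and where a whole thing is asked for, a point or a joint stands for the part that bears it (a point fixed in the world has none). Each returns a list of dicts, best first, with "p" (0 to 1); they miss things now and then, are a little off and sometimes report something else, mostly with a low value. They report only what shows in the picture. A call takes as long as a camera call. They do not tell look-alikes from the thing itself.
- arm.look_for(camera, name): "extent" ([left, top, right, bottom] in pixels, round what is visible of it).
- arm.outline_of(camera, name): "mask" (384x512 bool, what is visible of it) and "extent" ([left, top, right, bottom] in pixels, round what is visible of it).
The state is a dict: "time_s": time; "qpos": joint angles; "joint_velocities": joint speeds; "joint_torque": joint torques, N m; "position": TCP position; "eef_rot": TCP orientation; "ft_force": force on the tool from outside, world axes, zero at the start; "ft_torque": the same for the moment, N m; "grip_width": finger opening in m; "grip_force": force on a finger pad.
Only numpy, scipy, OpenCV 4.12 (cv2) and the standard library are available. Lean on these libraries where they do the work, as an engineer would, in place of code of your own. Each camera call takes 0.05 s, during which the arm holds its last target. There are 200 camera calls.

## Working session

There is one attempt and no reset: what is moved stays moved. The work goes in short steps, Python scripts to look and compute and a tool call to move; the robot and the scene stay as the last step left them, time stands still between calls to the robot, and variables do not carry over. Pictures are saved under pics/ and viewed, at most 10 in all, crops included, and the job is handed in when it is done.

Besides the shell and the picture viewer there is one more tool, called after "Call:" as name([rows], argument=value, ...), one row to a line, values as JSON. play_rows: Moves the arm, as the interface text tells. Its arguments: {"type":"object","properties":{"rows":{"type":"array","items":{"type":"array","items":{"type":"number"}}},"newtons":{"type":"number"}},"required":["rows"]}

```bash
mkdir -p pics; ls; cat > h.py <<'E'
import numpy as np, cv2
from plant import arm
def cal(n):
    c=arm.get_calibration(n); K=np.array(c["camera_matrix"]);R=cv2.Rodrigues(np.array(c["rvec"],float))[0];t=np.array(c["tvec"],float).ravel()
    return K,R,t
def cloud(n,depth):
    K,R,t=cal(n); v,u=np.mgrid[:384,:512]
    P=np.stack([(u-K[0,2])/K[0,0]*depth,(v-K[1,2])/K[1,1]*depth,depth],-1)
    W=(P-t)@R; W[depth<=0]=np.nan
    return W
def proj(n,p):
    K,R,t=cal(n); q=K@(R@np.array(p,float)+t); return q[:2]/q[2]
E
python3 - <<'E'
from h import *
s=arm.sense(); print({k:np.round(v,3).tolist() for k,v in s.items()})
ims=[]
for n in("scene","top"):
    im,d=arm.grab_frame(n); np.savez("pics/%s0.npz"%n,im=im,d=d,W=cloud(n,d)); ims.append(im)
    for k in("coaster_c","ok_c","ramp_foot","mold_c","beaker_c","bottle_c","drawer_floor"):
        W=cloud(n,d)
        for r in arm.outline_of(n,k)[:4]:
            m=r["mask"]; print(n,k,round(r["p"],2),np.round(r["extent"]).tolist(),np.round(np.nanmedian(W[m],0),3))
cv2.imwrite("pics/a.png",cv2.resize(ims[0],(800,600))); cv2.imwrite("pics/b.png",cv2.resize(ims[1],(800,600)))
E
```

```text
pics
{'time_s': 0.0, 'qpos': [-1.35, 0.333, -0.065, 1.461, 0.022, 1.35, -0.088], 'joint_velocities': [-0.001, -0.001, 0.002, -0.001, -0.0, 0.0, 0.002], 'joint_torque': [-0.001, -62.327, 0.024, -38.988, -0.061, 0.04, 0.0], 'position': [0.151, 0.606, 0.222], 'eef_rot': [-0.0, 0.122, 0.993, -0.001], 'ft_force': [-0.389, 0.248, 0.008], 'ft_torque': [-0.014, -0.011, 0.021], 'grip_force': 0.0, 'grip_width': 0.087}
scene coaster_c 0.8 [207.0, 143.0, 238.0, 159.0] [ 0.241 -0.449  0.009]
scene coaster_c 0.78 [101.0, 192.0, 132.0, 206.0] [ 0.678 -0.491  0.009]
scene coaster_c 0.78 [133.0, 167.0, 178.0, 184.0] [ 0.498 -0.51   0.009]
scene coaster_c 0.59 [193.0, 219.0, 245.0, 250.0] [ 0.633 -0.112  0.015]
scene ok_c 0.96 [247.0, 240.0, 302.0, 280.0] [0.619 0.057 0.015]
scene ok_c 0.62 [196.0, 221.0, 243.0, 252.0] [ 0.633 -0.112  0.015]
scene ramp_foot 0.94 [220.0, 190.0, 326.0, 248.0] [ 0.506 -0.024  0.028]
scene ramp_foot 0.59 [336.0, 224.0, 376.0, 261.0] [0.453 0.187 0.026]
scene ramp_foot 0.47 [151.0, 166.0, 172.0, 218.0] [ 0.641 -0.317  0.073]
scene mold_c 0.89 [335.0, 223.0, 375.0, 260.0] [
[... 420 characters left out ...]
0.116  0.014]
top coaster_c 0.75 [374.0, 181.0, 408.0, 208.0] [ 0.499 -0.514  0.009]
top coaster_c 0.71 [369.0, 123.0, 401.0, 158.0] [ 0.689 -0.496  0.009]
top coaster_c 0.61 [356.0, 258.0, 394.0, 296.0] [ 0.239 -0.454  0.009]
top ok_c 0.88 [202.0, 143.0, 234.0, 174.0] [0.614 0.053 0.014]
top ramp_foot 0.68 [195.0, 183.0, 298.0, 202.0] [ 0.5  -0.04  0.03]
top ramp_foot 0.42 [163.0, 122.0, 185.0, 148.0] [0.691 0.195 0.054]
top mold_c 0.63 [164.0, 195.0, 188.0, 223.0] [0.45  0.185 0.015]
top beaker_c 0.94 [165.0, 123.0, 181.0, 148.0] [0.691 0.195 0.052]
top bottle_c 0.66 [326.0, 142.0, 344.0, 161.0] [ 0.62  -0.322  0.099]
top drawer_floor 0.87 [129.0, 34.0, 381.0, 244.0] [ 0.752 -0.073  0.023]
```

View pics/a.png

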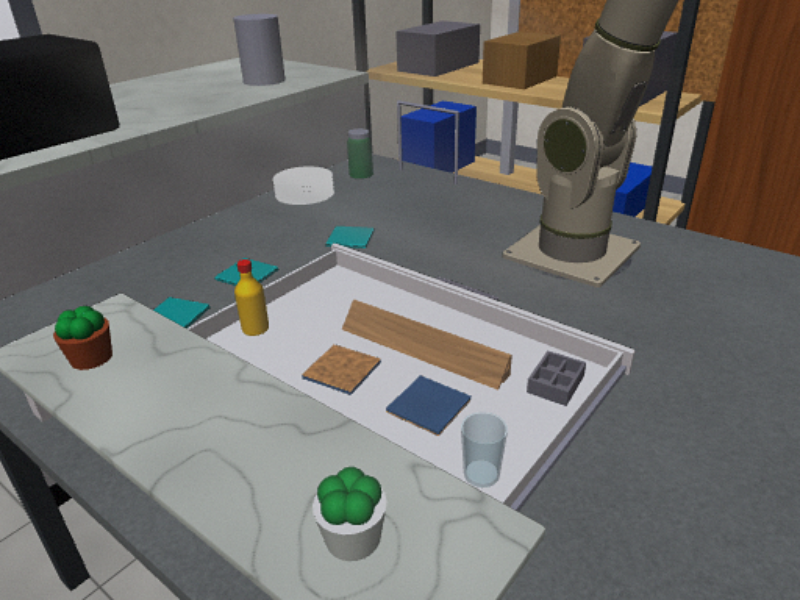

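View pics/b.png

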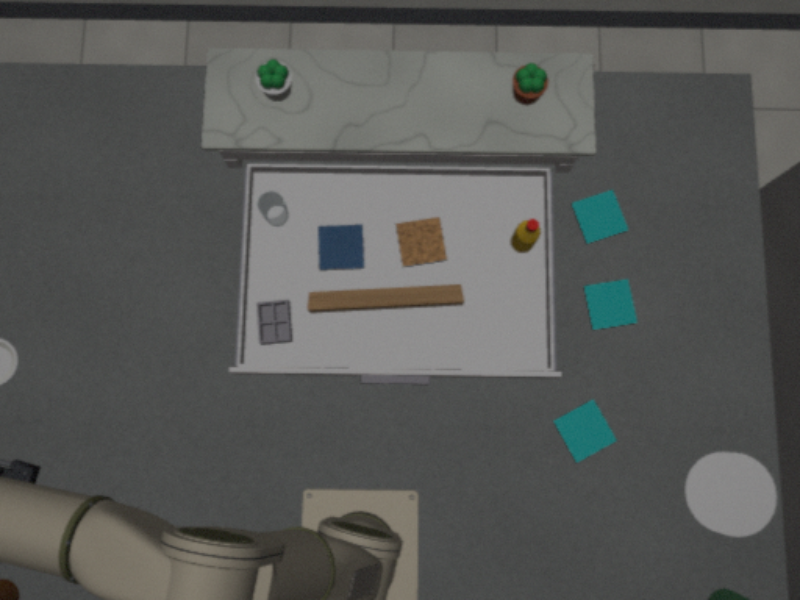

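The pictures show four coaster-like tiles that could be mistaken for coaster_c. The three turquoise tiles, at top (600,215), (610,303), (585,430), lie outside the drawer and are look-alikes. The cork-brown tile at top (421,241) / scene (341,368) lies in the drawer in front of the block and fits the description. The blue one at top (341,247) is ok_c. Next I confirm the cork tile in an enlarged crop and measure it and the ramp.

```bash
python3 - <<'E'
from h import *
a=np.load("pics/top0.npz"); b=np.load("pics/scene0.npz")
cv2.imwrite("pics/c.png",np.hstack([cv2.resize(a["im"][120:220,190:320],(390,300),interpolation=2),cv2.resize(b["im"][180:290,180:323],(390,300),interpolation=2)]))
for n,f in(("top",a),("scene",b)):
    im=f["im"].astype(int); W=f["W"]
    ind=(W[...,0]>.38)&(W[...,0]<.74)&(abs(W[...,1]+.03)<.27)
    fl=ind&(im.min(-1)>140)&(W[...,2]<.02); print(n,"floor z",np.nanmedian(W[fl][:,2]))
    X=W[fl]; A=np.c_[X[:,:2],np.ones(len(X))]; print(" plane",np.linalg.lstsq(A,X[:,2],rcond=None)[0].round(4))
    br=ind&(im[...,2]-im[...,0]>35)
    for nm,m in(("cork",br&(W[...,0]>.57)&(W[...,1]<-.03)&(W[...,1]>-.2)),("blue",ind&(im[...,0]-im[...,2]>30)&(W[...,0]>.55)&(abs(W[...,1]-.05)<.08))):
        Q=W[m]; K,R,t=cal(n); C=-R.T@t
        vu=np.argwhere(m); rays=np.c_[(vu[:,1]-K[0,2])/K[0,0],(vu[:,0]-K[1,2])/K[1,1],np.ones(len(vu))]@R
        P=C+rays*((.0145-C[2])/rays[:,2])[:,None]
        r=cv2.minAreaRect(P[:,:2].astype(np.float32)); print(n,nm,len(Q),np.round(r[0],4),np.round(r[1],4),round(r[2],1),"z",np.median(Q[:,2]).round(4),cv2.boxPoints(r).round(3).tolist())
    m=br&(W[...,0]<.575)&(W[...,1]<.15); Q=W[m]
    print(n,"ramp",len(Q),np.percentile(Q,[1,50,99],axis=0).round(3).tolist())
    # slope plane
    S=Q[(Q[:,2]>.012)&(Q[:,2]<.047)]; c=S.mean(0); u,s,vt=np.linalg.svd(S-c,full_matrices=False); nn=vt[2]*np.sign(vt[2,2]); 
    for _ in range(5):
        k=abs((S-c)@nn)<.004; c=S[k].mean(0); nn=np.linalg.svd(S[k]-c,full_matrices=False)[2][2]; nn*=np.sign(nn[2])
    print(n,"plane",nn.round(3),"ang",np.degrees(np.arccos(nn[2])).round(1),c.round(3),"foot x at y=-.03,z=.005:",c[0]-(nn[1]*(-.03-c[1])+nn[2]*(.005-c[2]))/nn[0],"yaw",np.degrees(np.arctan2(nn[1],nn[0])))
    print(" y ends",[ (Q[abs(Q[:,2]-z)<.004][:,1].min().round(3),Q[abs(Q[:,2]-z)<.004][:,1].max().round(3)) for z in(.012,.03,.045)])
E
```

```text
top floor z 0.005351541540931412
 plane [ 0.0003 -0.0013  0.0052]
top cork 751 [ 0.6281 -0.1176] [0.0928 0.0918] 10.0 z 0.0142 [[0.5740000009536743, -0.07999999821186066], [0.5899999737739563, -0.17100000381469727], [0.6819999814033508, -0.1550000011920929], [0.6660000085830688, -0.06400000303983688]]
top blue 711 [0.6141 0.0529] [0.0915 0.0894] 1.9 z 0.0143 [[0.5669999718666077, 0.09600000083446503], [0.5699999928474426, 0.007000000216066837], [0.6610000133514404, 0.009999999776482582], [0.6579999923706055, 0.0989999994635582]]
top ramp 1054 [[0.477, -0.197, 0.006], [0.504, -0.044, 0.033], [0.533, 0.109, 0.054]]
top plane [0.722 0.051 0.69 ] ang 46.4 [ 0.506 -0.042  0.03 ] foot x at y=-.03,z=.005: 0.5292715281606796 yaw 4.029531075562203
 y ends [(np.float64(-0.2), np.float64(0.114)), (np.float64(-0.199), np.float64(0.111)), (np.float64(-0.2), np.float64(0.112))]
scene floor z 0.006343828825428711
 plane [-0.0004  0.0007  0.0066]
scene cork 815 [ 0.6271 -0.1164] [0.0959 0.0948] 9.8 z 0.0152 [[0.5720000267028809, -0.07800000160932541], [0.5879999995231628, -0.17100000381469727], [0.6819999814033508, -0.1550000011920929], [0.6660000085830688, -0.061000000685453415]]
scene blue 1077 [0.6138 0.0536] [0.098  0.0959] 3.5 z 0.0152 [[0.5619999766349792, 0.09799999743700027], [0.5680000185966492, 0.003000000026077032], [0.6660000085830688, 0.008999999612569809], [0.6600000262260437, 0.10400000214576721]]
scene ramp 2418 [[0.479, -0.199, 0.006], [0.506, -0.025, 0.029], [0.534, 0.115, 0.051]]
scene plane [0.733 0.049 0.678] ang 47.3 [ 0.506 -0.032  0.029] foot x at y=-.03,z=.005: 0.5280765198292005 yaw 3.810406774337767
 y ends [(np.float64(-0.203), np.float64(0.117)), (np.float64(-0.202), np.float64(0.116)), (np.float64(-0.205), np.float64(0.116))]
```

View pics/c.png

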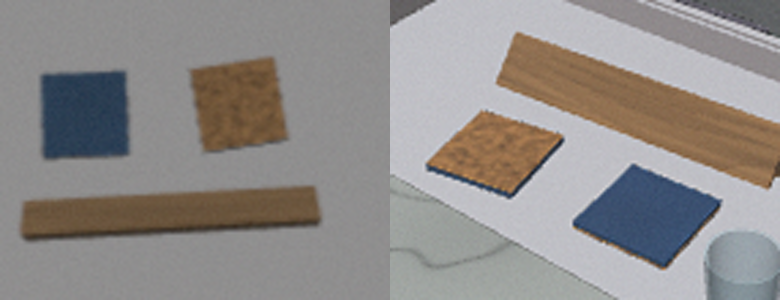

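Confirmed: the brown cork-up tile is at (.628,-.117), yaw about 10°. The ramp is yawed about 3.9°, with its foot line at x≈.528 at mid-ramp, and the floor is at z≈.006. Now I compute the approach.

```bash
cat >> h.py <<'E'
from scipy.spatial.transform import Rotation as Ro
yaw=np.radians(3.9); UX=np.array([np.cos(yaw),np.sin(yaw),0]); UY=np.array([-np.sin(yaw),np.cos(yaw),0]); F0=.525; FZ=.006
def ramp(x,y,z): return (F0+x)*UX+y*UY+np.array([0,0,FZ+z])   # ramp-frame (y absolute along UY)
def orient(tilt):  # tool z = sin(t) UX - cos(t) Z ; tool y = UY
    t=np.radians(tilt); z=np.sin(t)*UX-np.cos(t)*np.array([0,0,1.]); return Ro.from_matrix(np.c_[np.cross(UY,z),UY,z])
def st():
    s=arm.sense(); w,x,y,z=s["eef_rot"]; return s,np.array(s["position"]),Ro.from_quat([x,y,z,w])
def delta(p,R,base=None):
    s,p0,R0=st()
    if base: p0,R0=base
    return np.round(np.r_[R0.inv().apply(p-p0),(R0.inv()*R).as_rotvec()],4).tolist()
def rep():
    s,p,R=st(); r=p-[0,0,FZ]; z=R.as_matrix()[:,2]
    print("t",round(s["time_s"],2),"p",p.round(4),"ramp",np.round([r@UX-F0,r@UY,r[2]],4),"tilt",np.degrees(np.arctan2(z@UX,-z[2])).round(1),"F",np.round(s["ft_force"],1),"w",round(s["grip_width"],3),"q",np.round(s["qpos"],3))
E
python3 - <<'E'
from h import *
rep()
W=np.load("pics/top0.npz")["W"]; m=(W[...,2]>.1)&(W[...,2]<.13)&(abs(W[...,1])<.3); print("sill x",np.nanpercentile(W[m][:,0],[0.5,2,5]),np.nanmedian(W[m][:,2]))
p=ramp(.1675,-.159,.15); print(p,delta(p,orient(0)))
E
```

```text
t 0.8 p [0.1509 0.6065 0.2226] ramp [-0.3332  0.5949  0.2166] tilt 0.0 F [-0.3 -0.2  0.5] w 0.087 q [-1.35   0.332 -0.065  1.46   0.022  1.35  -0.089]
sill x [0.78854369 0.79054007 0.79504008] 0.11515841685346297
[ 0.70171079 -0.11153121  0.156     ] [-0.7079, -0.5639, 0.0665, 0.0001, -0.0, -0.3119]
```

Call:
play_rows([
  [0,-0.03,-0.024,0.0,0,0,-0.015],
  [0,-0.354,-0.282,0.0,0,0,-0.156],
  [0,-0.354,-0.282,0.0,0,0,-0.156],
  [0,-0.708,-0.564,0.0,0,0,-0.312],
  [0,-0.708,-0.564,0.0,0,0,-0.312],
  [0,-0.708,-0.564,0.0,0,0,-0.312],
  [0,-0.708,-0.564,0.0,0,0,-0.312],
  [0,-0.708,-0.564,0.0,0,0,-0.312],
  [0,-0.708,-0.564,0.0,0,0,-0.312],
  [0,-0.708,-0.564,0.0,0,0,-0.312],
  [0,-0.708,-0.564,0.0,0,0,-0.312],
  [0,-0.708,-0.564,0.0,0,0,-0.312],
])

```text
time_s: 1.8
position: [0.4529, 0.2122, 0.223]
eef_rot: [0.0, -0.034, 0.999, 0.0]
ft_force: [0.7, 0.3, 1.3]
grip_width: 0.0438
grip_force: 0.0
```

```bash
python3 - <<'E'
from h import *
rep(); print(delta(ramp(.1675,-.159,.15),orient(0)))
E
```

```text
t 1.8 p [0.4529 0.2122 0.223 ] ramp [-0.0587  0.1809  0.217 ] tilt 0.0 F [0.7 0.3 1.3] w 0.044 q [-0.792  0.047  0.272  1.798 -0.013  1.298  1.123]
[-0.2261, -0.34, 0.0669, 0.0007, 0.0008, 0.0002]
```

Call:
play_rows([
  [0,-0.226,-0.34,0.0,0,0,0],
  [0,-0.226,-0.34,0.0,0,0,0],
  [0,-0.226,-0.34,0.0,0,0,0],
  [0,-0.226,-0.34,0.0,0,0,0],
  [0,-0.226,-0.34,0.0,0,0,0],
  [0,-0.226,-0.34,0.0,0,0,0],
  [0,-0.226,-0.34,0.0,0,0,0],
  [0,-0.226,-0.34,0.0,0,0,0],
  [0,-0.226,-0.34,0.0,0,0,0],
  [0,-0.226,-0.34,0.04,0,0,0],
  [0,-0.226,-0.34,0.067,0,0,0],
  [0,-0.226,-0.34,0.067,0,0,0],
])

```text
time_s: 2.8
position: [0.6978, -0.1122, 0.1475]
eef_rot: [-0.005, -0.032, 0.999, -0.0]
ft_force: [-1.4, 0.5, -2.5]
grip_width: 0.0433
grip_force: 0.0
```

```bash
python3 - <<'E'
from h import *
rep(); print(delta(ramp(.1675,-.159,.003),orient(0)))
E
```

```text
t 2.8 p [ 0.6978 -0.1122  0.1475] ramp [ 0.1635 -0.1594  0.1415] tilt -0.6 F [-1.4  0.5 -2.5] w 0.043 q [-0.227  0.6    0.491  1.319 -0.277  1.301  1.903]
[-0.0054, 0.0004, 0.1385, 0.0002, -0.0102, -0.0034]
```

Call:
play_rows([
  [0,0,0,0.03,0,0,0],
  [0,0,0,0.06,0,0,0],
  [0,0,0,0.09,0,0,0],
  [0,0,0,0.11,0,0,0],
  [0,0,0,0.11,0,0,0],
  [0,0,0,0.11,0,0,0],
])

```text
time_s: 3.3
position: [0.7006, -0.1087, 0.0464]
eef_rot: [-0.0, -0.035, 0.999, 0.0]
ft_force: [-0.3, 0.6, 0.7]
grip_width: 0.0437
grip_force: 0.0
```

```bash
python3 - <<'E'
from h import *
rep(); print(delta(ramp(.1675,-.159,.003),orient(0)))
E
```

```text
t 3.3 p [ 0.7006 -0.1087  0.0464] ramp [ 0.1666 -0.1561  0.0404] tilt -0.0 F [-0.3  0.6  0.7] w 0.044 q [-0.216  0.685  0.457  1.411 -0.316  1.12   1.93 ]
[-0.0009, -0.0029, 0.0374, 0.0006, -0.0006, 0.0013]
```

Call:
play_rows([
  [0,0,-0.003,0.02,0,0,0],
  [0,0,-0.003,0.037,0,0,0],
  [0,0,-0.003,0.037,0,0,0],
  [0,0,-0.003,0.037,0,0,0],
])

```text
time_s: 3.63
position: [0.7016, -0.1124, 0.0105]
eef_rot: [0.001, -0.034, 0.999, 0.0]
ft_force: [0.2, -0.7, 0.6]
grip_width: 0.0436
grip_force: 0.0
```

```bash
python3 - <<'E'
from h import *
rep()
E
```

```text
t 3.63 p [ 0.7016 -0.1124  0.0105] ramp [ 0.1673 -0.1599  0.0045] tilt 0.1 F [ 0.2 -0.7  0.6] w 0.044 q [-0.203  0.725  0.443  1.428 -0.332  1.062  1.944]
```

Call:
play_rows([
  [0,0.008,0,0,0,0,0],
  [0,0.016,0,0,0,0,0],
  [0,0.024,0,0,0,0,0],
  [0,0.032,0,0,0,0,0],
  [0,0.04,0,0,0,0,0],
  [0,0.048,0,0,0,0,0],
  [0,0.056,0,0,0,0,0],
  [0,0.064,0,0,0,0,0],
  [0,0.072,0,0,0,0,0],
  [0,0.08,0,0,0,0,0],
])

```text
time_s: 4.47
position: [0.6208, -0.118, 0.0087]
eef_rot: [0.001, -0.034, 0.999, 0.0]
ft_force: [4.3, 0.4, 0.2]
grip_width: 0.0435
grip_force: 2.0
```

```bash
python3 - <<'E'
from h import *
rep()
im,d=arm.grab_frame("scene"); cv2.imwrite("pics/d.png",cv2.resize(im[150:300,150:350],(800,600)))
E
```

```text
t 4.47 p [ 0.6208 -0.118   0.0087] ramp [ 0.0864 -0.1599  0.0027] tilt 0.1 F [4.3 0.4 0.2] w 0.044 q [-0.236  0.578  0.46   1.67  -0.3    0.964  1.972]
```

View pics/d.png

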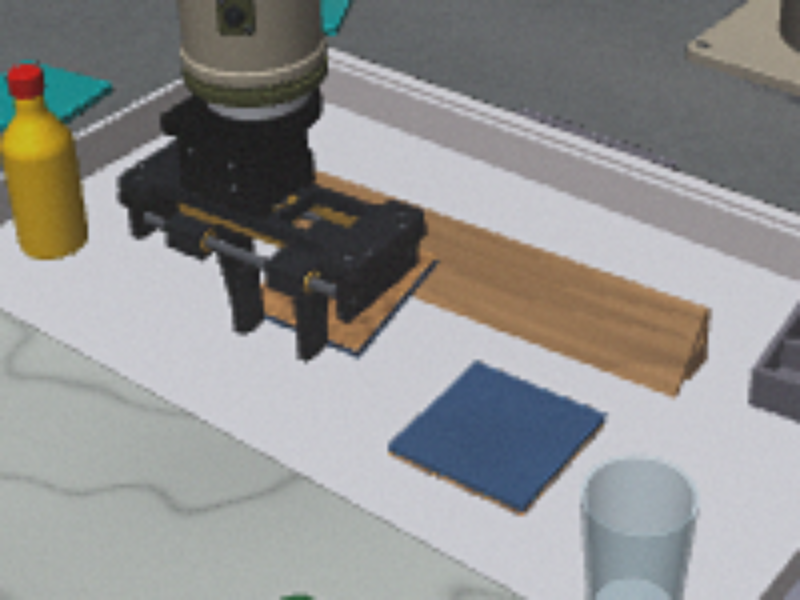

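The coaster, its near edge around (355,350), is squared up with the block and starting to climb the slope at (435,262). ok_c at (500,435) is untouched.

Call:
play_rows([
  [0,0.006,0,0,0,0,0],
  [0,0.012,0,0,0,0,0],
  [0,0.018,0,0,0,0,0],
  [0,0.024,0,0,0,0,0],
  [0,0.03,0,0,0,0,0],
  [0,0.036,0,0,0,0,0],
  [0,0.042,0,0,0,0,0],
  [0,0.048,0,0,0,0,0],
  [0,0.054,0,0,0,0,0],
])

```text
time_s: 5.27
position: [0.5665, -0.122, 0.0085]
eef_rot: [-0.0, -0.034, 0.999, 0.0]
ft_force: [1.1, -0.6, -1.7]
grip_width: 0.0436
grip_force: 0.8
```

```bash
python3 - <<'E'
from h import *
rep()
E
```

```text
t 5.27 p [ 0.5665 -0.122   0.0085] ramp [ 0.0319 -0.1602  0.0025] tilt -0.0 F [ 1.1 -0.6 -1.7] w 0.044 q [-0.255  0.481  0.476  1.815 -0.272  0.911  1.982]
```

Call:
play_rows([
  [0,0.004,0,0,0,0,0],
  [0,0.008,0,0,0,0,0],
  [0,0.012,0,0,0,0,0],
  [0,0.015,0,0,0,0,0],
  [0,0.015,0,0,0,0,0],
])

```text
time_s: 5.68
position: [0.5518, -0.123, 0.0086]
eef_rot: [0.0, -0.034, 0.999, 0.0]
ft_force: [1.1, 0.3, -1.3]
grip_width: 0.0434
grip_force: 0.3
```

```bash
python3 - <<'E'
from h import *
rep()
im,d=arm.grab_frame("scene"); cv2.imwrite("pics/e.png",cv2.resize(im[150:300,150:350],(800,600)))
im,d2=arm.grab_frame("top"); 
W=cloud("scene",d); r=W-[0,0,FZ]; X=r@UX-F0; Y=r@UY
for y in(-.115,-.12,-.19,-.2):
  for x in np.arange(-.07,.02,.01):
    m=(abs(Y-y)<.003)&(abs(X-x)<.003); print(y,round(x,3),m.sum(),np.round(np.nanmedian(r[m][:,2]),3) if m.any() else None,end=" | ")
E
```

```text
t 5.68 p [ 0.5518 -0.123   0.0086] ramp [ 0.0171 -0.1602  0.0026] tilt 0.0 F [ 1.1  0.3 -1.3] w 0.043 q [-0.26   0.454  0.481  1.854 -0.263  0.897  1.984]
-0.115 -0.07 5 0.491 | -0.115 -0.06 10 0.483 | -0.115 -0.05 7 0.474 | -0.115 -0.04 9 0.466 | -0.115 -0.03 12 0.455 | -0.115 -0.02 10 0.443 | -0.115 -0.01 19 0.432 | -0.115 0.0 16 0.056 | -0.115 0.01 6 0.215 | -0.12 -0.07 3 0.491 | -0.12 -0.06 5 0.482 | -0.12 -0.05 10 0.475 | -0.12 -0.04 8 0.466 | -0.12 -0.03 9 0.457 | -0.12 -0.02 10 0.446 | -0.12 -0.01 10 0.435 | -0.12 0.0 26 0.106 | -0.12 0.01 57 0.252 | -0.19 -0.07 0 None | -0.19 -0.06 0 None | -0.19 -0.05 0 None | -0.19 -0.04 0 None | -0.19 -0.03 3 0.429 | -0.19 -0.02 3 0.426 | -0.19 -0.01 8 0.026 | -0.19 0.0 8 0.414 | -0.19 0.01 17 0.404 | -0.2 -0.07 0 None | -0.2 -0.06 0 None | -0.2 -0.05 0 None | -0.2 -0.04 0 None | -0.2 -0.03 2 0.039 | -0.2 -0.02 1 0.026 | -0.2 -0.01 3 0.418 | -0.2 0.0 3 0.415 | -0.2 0.01 5 0.408 |
```

View pics/e.png

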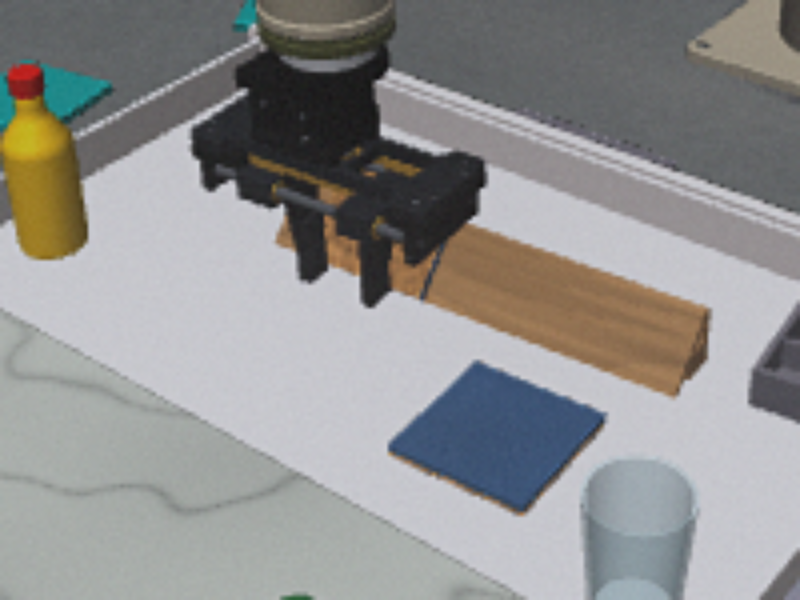

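The coaster lies on the slope, cork outwards, around (350,255), its side edge at (435,270). I nudge it 2 mm more, back off and lift.

Call:
play_rows([
  [0,0.002,0,0,0,0,0],
  [0,0.002,0,0,0,0,0],
  [0,-0.01,0,0,0,0,0],
  [0,-0.03,0,0,0,0,0],
  [0,-0.05,0,0,0,0,0],
  [0,-0.05,0,-0.04,0,0,0],
  [0,-0.05,0,-0.08,0,0,0],
  [0,-0.05,0,-0.12,0,0,0],
  [0,-0.03,0,-0.16,0,0,0],
  [0,0.01,0,-0.18,0,0,0],
  [0,0.05,0,-0.18,0,0,0],
  [0,0.09,0,-0.18,0,0,0],
])

```text
time_s: 6.78
position: [0.4629, -0.1295, 0.1894]
eef_rot: [0.001, -0.034, 0.999, -0.0]
ft_force: [-0.1, -0.3, 0.9]
grip_width: 0.0437
grip_force: 0.0
```

```bash
python3 - <<'E'
from h import *
rep(); p=ramp(-.12,-.160,.14); print(delta(p,orient(42)))
im,d=arm.grab_frame("scene"); cv2.imwrite("pics/f.png",cv2.resize(im[150:300,150:350],(800,600)))
W=cloud("scene",d); r=W-[0,0,FZ]; X=r@UX-F0; Y=r@UY
m=(X<.03)&(X>-.12)&(Y<-.12)&(Y>-.2)&(r[...,2]>.03)&(r[...,2]<.12); Q=r[m]
print(m.sum(), [(x.round(3),np.median(Q[abs(X[m]-x)<.004][:,2]).round(3) if (abs(X[m]-x)<.004).any() else None) for x in np.arange(-.07,.01,.01)])
m=(r[...,2]>.049)&(r[...,2]<.1)&(abs(X+.04)<.05)&(abs(Y+.15)<.12)
print("overhang y range",np.percentile(Y[m],[2,98]),"max z",np.percentile(r[m][:,2],98))
E
```

```text
t 6.78 p [ 0.4629 -0.1295  0.1894] ramp [-0.072  -0.1607  0.1834] tilt 0.1 F [-0.1 -0.3  0.9] w 0.044 q [-0.368  0.015  0.558  1.903 -0.008  1.225  1.831]
[0.048, 0.0007, 0.0433, -0.0004, -0.7317, 0.0004]
560 [(np.float64(-0.07), None), (np.float64(-0.06), np.float64(0.074)), (np.float64(-0.05), np.float64(0.067)), (np.float64(-0.04), np.float64(0.056)), (np.float64(-0.03), np.float64(0.045)), (np.float64(-0.02), np.float64(0.034)), (np.float64(-0.01), np.float64(0.034)), (np.float64(0.0), None)]
overhang y range [-0.19887736 -0.10718072] max z 0.07639544499214922
```

View pics/f.png

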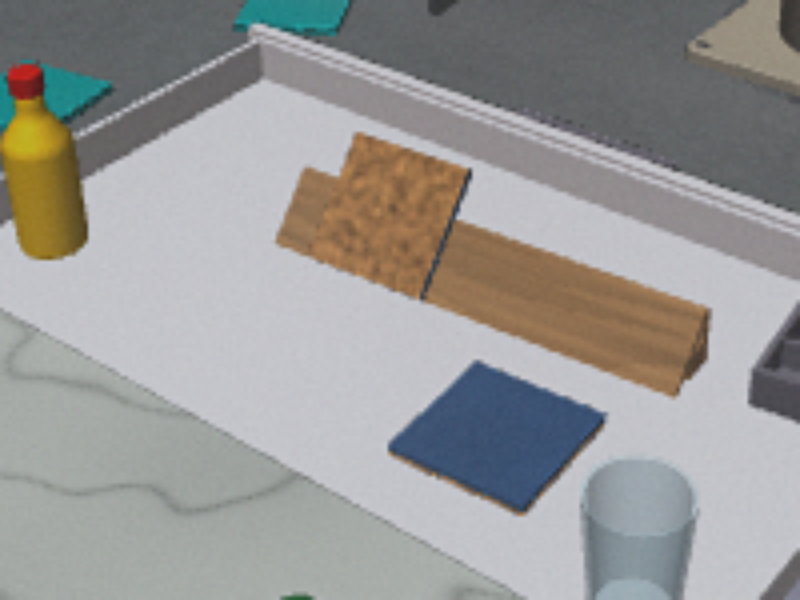

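It rests on the slope as described (upper edge 76 mm above the floor, cork out, at (390,215) in the crop). Now I tilt the tool behind it.

Call:
play_rows([
  [0,0.02,0.006,0.0,0,-0.12,0],
  [0,0.048,0.006,0.0,0,-0.24,0],
  [0,0.048,0.006,0.0,0,-0.36,0],
  [0,0.048,0.006,0.0,0,-0.48,0],
  [0,0.048,0.006,0.02,0,-0.6,0],
  [0,0.048,0.006,0.043,0,-0.73,0],
  [0,0.048,0.006,0.043,0,-0.73,0],
  [0,0.048,0.006,0.043,0,-0.73,0],
  [0,0.048,0.006,0.043,0,-0.73,0],
])

```text
time_s: 7.58
position: [0.4503, -0.1546, 0.1864]
eef_rot: [0.34, -0.034, 0.94, 0.021]
ft_force: [-0.5, 0.2, -0.8]
grip_width: 0.0432
grip_force: 0.0
```

```bash
cat >> h.py <<'E'
def finger(th,s,gap):  # TCP in ramp frame for finger parallel to plate at angle th(deg), tip at s along plate
    t=np.radians(th); d=np.array([-np.cos(t),np.sin(t)]); n=np.array([np.sin(t),np.cos(t)]); q=s*d-(.0095+gap)*n
    return ramp(q[0],-.154,q[1]),orient(90-th)
E
python3 - <<'E'
from h import *
rep(); 
p,R=finger(48,.115,.02); print("above",p,delta(p,R))
p,R=finger(48,.072,.02); print("tucked",p,delta(p,R))
E
```

```text
t 7.58 p [ 0.4503 -0.1546  0.1864] ramp [-0.0863 -0.1849  0.1804] tilt 39.8 F [-0.5  0.2 -0.8] w 0.043 q [-0.171 -0.499  0.552  2.416 -0.12   0.539  2.133]
above [ 0.43561477 -0.12466021  0.0717223 ] [0.0832, 0.0291, 0.0807, 0.0192, -0.0388, -0.0032]
tucked [ 0.46432076 -0.12270324  0.03976707] [0.0815, 0.0283, 0.1236, 0.0192, -0.0388, -0.0032]
```

Call:
play_rows([
  [0,0.03,0.01,0.03,0.006,-0.02,0],
  [0,0.06,0.02,0.06,0.019,-0.038,0],
  [0,0.083,0.029,0.08,0.019,-0.038,0],
  [0,0.083,0.029,0.08,0.019,-0.038,0],
  [0,0.083,0.029,0.08,0.019,-0.038,0],
])

```text
time_s: 8.0
position: [0.4837, -0.1466, 0.1357]
eef_rot: [0.337, -0.026, 0.941, 0.017]
ft_force: [0.4, -0.3, -0.8]
grip_width: 0.0434
grip_force: 0.0
```

```bash
python3 - <<'E'
from h import *
rep(); 
p,R=finger(48,.115,.02); print("above",p,delta(p,R))
p,R=finger(48,.072,.02); print("tucked",p,delta(p,R))
p,R=finger(60,.072,.02); print("tucked60",p,delta(p,R))
E
```

```text
t 8.0 p [ 0.4837 -0.1466  0.1357] ramp [-0.0524 -0.1791  0.1297] tilt 39.4 F [ 0.4 -0.3 -0.8] w 0.043 q [ 0.179 -0.225  0.217  2.417 -0.686  0.405  2.596]
above [ 0.43561477 -0.12466021  0.0717223 ] [0.0769, 0.0239, 0.0201, 0.0062, -0.0449, -0.0145]
tucked [ 0.46432076 -0.12270324  0.03976707] [0.0749, 0.0236, 0.0631, 0.0062, -0.0449, -0.0145]
tucked60 [ 0.47285338 -0.12212154  0.05360383] [0.0595, 0.0239, 0.0578, 0.0077, 0.1645, -0.0138]
```

Joint limits j4 and j7 bind here. I fit a kinematic model from the logged joint/pose pairs to choose a feasible tilt or half-turn.

```bash
cat > kin.py <<'E'
from h import Ro,np
import itertools
from scipy.optimize import least_squares
D=[([-1.35,.333,-.065,1.461,.022,1.35,-.088],[.151,.606,.222],[0,.122,.993,-.001]),
([-.792,.047,.272,1.798,-.013,1.298,1.123],[.4529,.2122,.223],[0,-.034,.999,0]),
([-.216,.685,.457,1.411,-.316,1.12,1.93],[.7006,-.1087,.0464],[0,-.035,.999,0]),
([-.236,.578,.46,1.67,-.3,.964,1.972],[.6208,-.118,.0087],[.001,-.034,.999,0]),
([-.26,.454,.481,1.854,-.263,.897,1.984],[.5518,-.123,.0086],[0,-.034,.999,0]),
([-.368,.015,.558,1.903,-.008,1.225,1.831],[.4629,-.1295,.1894],[.001,-.034,.999,0]),
([-.171,-.499,.552,2.416,-.12,.539,2.133],[.4503,-.1546,.1864],[.34,-.034,.94,.021]),
([.179,-.225,.217,2.417,-.686,.405,2.596],[.4837,-.1466,.1357],[.337,-.026,.941,.017])]
def fk(q,P,s):
    L=P[:12].reshape(4,3); off=P[12:16]
    R=Ro.identity(); p=L[0].copy()
    for i in range(7):
        R=R*(Ro.from_rotvec([0,0,s[i]*q[i]+(off[i//2])]) if i%2==0 else Ro.from_rotvec([0,s[i]*q[i],0]))
        if i==1:p=p+R.apply(L[1])
        if i==3:p=p+R.apply(L[2])
    return p+R.apply(L[3]),R
QT=[Ro.from_quat([x,y,z,w]) for _,_,(w,x,y,z) in D]
def res(P,s):
    o=[]
    for (q,p,_),R in zip(D,QT):
        a,b=fk(q,P,s); o+=list((a-p))+list(.3*(R.inv()*b).as_rotvec())
    return np.array(o)
def fit():
    best=None
    for s3,s5,s7 in itertools.product([1,-1],repeat=3):
      for o7 in(0,np.pi/2,np.pi,-np.pi/2):
        s=[-1,1,s3,1,s5,1,s7]; P0=np.array([0,0,.34,0,0,.42,0,0,.42,0,0,.3,0,0,0,o7])
        r=least_squares(res,P0,args=(s,),max_nfev=60)
        if best is None or r.cost<best[0]: best=(r.cost,r.x,s)
    return best
E
python3 - <<'E'
from kin import *
c,P,s=fit(); print(c,s,P.round(3)); print(np.abs(res(P,s)).max()); np.savez("kin.npz",P=P,s=s)
E
```

```text
7.304229714061296e-07 [-1, 1, -1, 1, -1, 1, -1] [ 0.000e+00  1.000e-03  2.580e-01 -0.000e+00 -2.200e-02  4.480e-01
 -1.000e-03 -2.300e-02  4.900e-01 -0.000e+00 -0.000e+00  3.510e-01
 -0.000e+00 -2.000e-03  1.000e-03  1.569e+00]
0.0005345069956820732
```

```bash
cat >> h.py <<'E'
def orientf(tilt): return orient(tilt)*Ro.from_rotvec([0,0,np.pi])
def fpose(th,gap,tau=None,low=.022):
    tau=24*(1-(th-48)/42) if tau is None else tau
    tau=max(tau,-20); t=np.radians(th); u=np.radians(tau)
    c=.095*np.array([-np.cos(t),np.sin(t)]); z=np.array([np.sin(u),-np.cos(u)]); n=np.array([np.cos(u),np.sin(u)])
    q=c+low*z-(.0095+gap)*n
    return ramp(q[0],-.154,q[1]),tau
E
python3 - <<'E'
from h import *
from kin import fk
from scipy.optimize import least_squares
k=np.load("kin.npz");P=k["P"];s=k["s"]
lo=np.array([-2.6,-.5,-1.47,.16,-1.27,.06,-2.6])+.03;hi=np.array([2.6,2.12,1.34,2.42,4.41,2.06,2.6])-.03
for fl,q0 in((0,[-.37,.1,.56,1.9,0,1.2,1.9]),(1,[-.1,.1,.3,1.9,-.2,1.0,-.9]),(1,[0,.1,.0,2,0,1.,-1.4])):
  q=np.array(q0)
  for th,g in((48,.015),(48,0),(62,0),(76,0),(90,0),(104,0)):
    p,tau=fpose(th,g); R=(orientf if fl else orient)(tau)
    def f(x):
        a,b=fk(x,P,s); return np.r_[(a-p)*10,(R.inv()*b).as_rotvec()*3,(x-q)*.02]
    r=least_squares(f,np.clip(q,lo+.01,hi-.01),bounds=(lo,hi)); q=r.x; a,b=fk(q,P,s)
    print(fl,th,round(tau,1),q.round(2),np.linalg.norm(a-p).round(4))
rep(); print(delta(ramp(-.10,-.154,.15),orient(22)))
E
```

```text
0 48 24.0 [-0.21 -0.07  0.47  2.39 -0.25  0.43  2.12] 0.0001
0 48 24.0 [-0.21 -0.05  0.47  2.36 -0.26  0.44  2.11] 0.0
0 62 16.0 [-0.24  0.03  0.46  2.21 -0.15  0.64  1.96] 0.0
0 76 8.0 [-0.26  0.15  0.46  2.05 -0.14  0.83  1.92] 0.0
0 90 0.0 [-0.26  0.29  0.45  1.88 -0.15  1.01  1.9 ] 0.0
0 104 -8.0 [-0.24  0.43  0.45  1.71 -0.16  1.18  1.89] 0.0
1 48 24.0 [-0.05 -0.05  0.32  2.38 -0.29  0.43 -0.99] 0.0
1 48 24.0 [-0.06 -0.04  0.31  2.35 -0.28  0.44 -1.02] 0.0
1 62 16.0 [-0.09  0.04  0.3   2.2  -0.15  0.64 -1.18] 0.0
1 76 8.0 [-0.12  0.15  0.31  2.04 -0.11  0.83 -1.25] 0.0
1 90 0.0 [-0.13  0.28  0.31  1.87 -0.1   1.01 -1.28] 0.0
1 104 -8.0 [-0.13  0.42  0.31  1.7  -0.1   1.18 -1.3 ] 0.0
1 48 24.0 [ 0.11 -0.04  0.16  2.37 -0.31  0.43 -0.98] 0.0
1 48 24.0 [ 0.1  -0.03  0.15  2.34 -0.3   0.44 -1.  ] 0.0
1 62 16.0 [ 0.06  0.04  0.15  2.19 -0.14  0.64 -1.19] 0.0
1 76 8.0 [ 0.03  0.15  0.15  2.03 -0.08  0.83 -1.28] 0.0
1 90 0.0 [ 0.    0.27  0.16  1.86 -0.05  1.01 -1.32] 0.0
1 104 -8.0 [-0.02  0.41  0.16  1.69 -0.04  1.18 -1.35] 0.0
t 8.0 p [ 0.4837 -0.1466  0.1357] ramp [-0.0524 -0.1791  0.1297] tilt 39.4 F [ 0.4 -0.3 -0.8] w 0.043 q [ 0.179 -0.225  0.217  2.417 -0.686  0.405  2.596]
[0.0242, 0.0251, -0.0457, 0.0087, 0.3041, -0.0133]
```

```bash
python3 - <<'E'
from h import *
print(delta(ramp(-.08,-.154,.16),orient(10)))
E
```

```text
[0.0024, 0.0253, -0.0407, 0.0101, 0.5136, -0.0124]
```

Call:
play_rows([
  [0,0,0.005,-0.02,0,0.1,0],
  [0,0.002,0.01,-0.03,0.003,0.22,-0.003],
  [0,0.002,0.015,-0.041,0.005,0.34,-0.006],
  [0,0.002,0.02,-0.041,0.01,0.46,-0.012],
  [0,0.002,0.025,-0.041,0.01,0.514,-0.012],
  [0,0.002,0.025,-0.041,0.01,0.514,-0.012],
  [0,0.002,0.025,-0.041,0.01,0.514,-0.012],
])

```text
time_s: 8.58
position: [0.4555, -0.1221, 0.1678]
eef_rot: [0.088, -0.039, 0.995, 0.0]
ft_force: [-0.9, -0.1, -0.0]
grip_width: 0.0435
grip_force: 0.0
```

```bash
python3 - <<'E'
from h import *
rep()
for tau,x,z in((10,-.11,.10),(20,-.0,.0)):
    p=ramp(x,-.154,z)
    if tau==20: p,_=fpose(48,.02,20)
    print(tau,p,delta(p,orient(tau)))
E
```

```text
t 8.58 p [ 0.4555 -0.1221  0.1678] ramp [-0.0789 -0.1528  0.1618] tilt 10.1 F [-0.9 -0.1 -0. ] w 0.044 q [ 0.351 -0.083 -0.147  2.054 -0.065  1.     1.883]
10 [ 0.42451333 -0.12541703  0.106     ] [0.0415, -0.0004, 0.0554, -0.0048, 0.0012, 0.0112]
20 [ 0.45068868 -0.12363258  0.04583593] [0.0262, -0.0003, 0.1193, -0.0038, -0.1733, 0.0116]
```

Call:
play_rows([
  [0,0.03,0,0.02,-0.004,0,0.011],
  [0,0.042,0,0.055,-0.004,0,0.011],
  [0,0.038,0,0.08,-0.004,-0.08,0.011],
  [0,0.032,0,0.1,-0.004,-0.173,0.011],
  [0,0.026,0,0.119,-0.004,-0.173,0.011],
  [0,0.026,0,0.119,-0.004,-0.173,0.011],
  [0,0.026,0,0.119,-0.004,-0.173,0.011],
])

```text
time_s: 9.17
position: [0.4496, -0.1243, 0.0463]
eef_rot: [0.174, -0.033, 0.984, 0.006]
ft_force: [0.7, 0.6, -0.8]
grip_width: 0.0431
grip_force: 0.0
```

```bash
python3 - <<'E'
from h import *
rep()
for th in (48,52,56,60,65,70,75,80,85,90,95,100,106):
    tau=20*(1-(th-48)/42)
    p,_=fpose(th,0 if th>48 else .003,tau); print(th,delta(p,orient(tau)))
E
```

```text
t 9.17 p [ 0.4496 -0.1243  0.0463] ramp [-0.0849 -0.1546  0.0403] tilt 20.0 F [ 0.7  0.6 -0.8] w 0.043 q [ 0.36  -0.017 -0.105  2.326 -0.228  0.511  2.073]
48 [-0.0179, 0.0006, 0.0008, 0.0004, 0.0, -0.0018]
52 [-0.0264, 0.0006, -0.0018, 0.0005, 0.0333, -0.0018]
56 [-0.0321, 0.0006, -0.004, 0.0005, 0.0665, -0.0018]
60 [-0.0378, 0.0007, -0.0057, 0.0005, 0.0998, -0.0017]
65 [-0.0452, 0.0007, -0.0073, 0.0006, 0.1413, -0.0017]
70 [-0.0526, 0.0007, -0.0082, 0.0006, 0.1829, -0.0017]
75 [-0.0601, 0.0007, -0.0084, 0.0006, 0.2244, -0.0017]
80 [-0.0675, 0.0007, -0.0079, 0.0007, 0.266, -0.0017]
85 [-0.0749, 0.0007, -0.0068, 0.0007, 0.3075, -0.0017]
90 [-0.082, 0.0007, -0.0049, 0.0007, 0.3491, -0.0017]
95 [-0.089, 0.0007, -0.0025, 0.0008, 0.3907, -0.0017]
100 [-0.0956, 0.0008, 0.0006, 0.0008, 0.4322, -0.0016]
106 [-0.1032, 0.0008, 0.0051, 0.0008, 0.4821, -0.0016]
```

Call:
play_rows([
  [0,-0.01,0,0,0,0,0],
  [0,-0.018,0.0,0.0,0,0,0],
  [0,-0.022,0,-0.001,0,0.016,0],
  [0,-0.026,0,-0.002,0,0.033,0],
  [0,-0.029,0,-0.003,0,0.05,0],
  [0,-0.032,0,-0.004,0,0.066,0],
  [0,-0.035,0,-0.005,0,0.083,0],
  [0,-0.038,0,-0.006,0,0.1,0],
  [0,-0.0415,0,-0.0065,0,0.12,0],
  [0,-0.045,0,-0.0075,0,0.141,0],
])

```text
time_s: 10.0
position: [0.4917, -0.1223, 0.0708]
eef_rot: [0.105, -0.033, 0.994, 0.003]
ft_force: [-0.0, 0.1, -0.7]
grip_width: 0.0435
grip_force: 0.1
```

```bash
python3 - <<'E'
from h import *
rep()
im,d=arm.grab_frame("scene"); cv2.imwrite("pics/g.png",cv2.resize(im[150:300,150:350],(800,600)))
for th in (65,70,75,80,85,90,95,100,106,112):
    tau=20*(1-(th-48)/42)
    p,_=fpose(th,0 if th>48 else .003,tau); print(th,delta(p,orient(tau)))
E
```

```text
t 10.0 p [ 0.4917 -0.1223  0.0708] ramp [-0.0427 -0.1555  0.0648] tilt 12.1 F [-0.   0.1 -0.7] w 0.043 q [ 0.308  0.094 -0.122  2.11  -0.06   0.735  1.865]
65 [0.0042, 0.0014, 0.0021, -0.0012, 0.0036, -0.0009]
70 [-0.0031, 0.0014, 0.0002, -0.0012, 0.0451, -0.001]
75 [-0.0104, 0.0014, -0.001, -0.0012, 0.0867, -0.001]
80 [-0.0179, 0.0014, -0.0015, -0.0012, 0.1282, -0.001]
85 [-0.0253, 0.0014, -0.0014, -0.0011, 0.1698, -0.001]
90 [-0.0326, 0.0014, -0.0006, -0.0011, 0.2114, -0.0011]
95 [-0.0398, 0.0015, 0.0009, -0.0011, 0.2529, -0.0011]
100 [-0.0469, 0.0015, 0.0031, -0.0011, 0.2945, -0.0011]
106 [-0.055, 0.0015, 0.0065, -0.001, 0.3443, -0.0011]
112 [-0.0626, 0.0015, 0.0108, -0.001, 0.3942, -0.0012]
```

View pics/g.png

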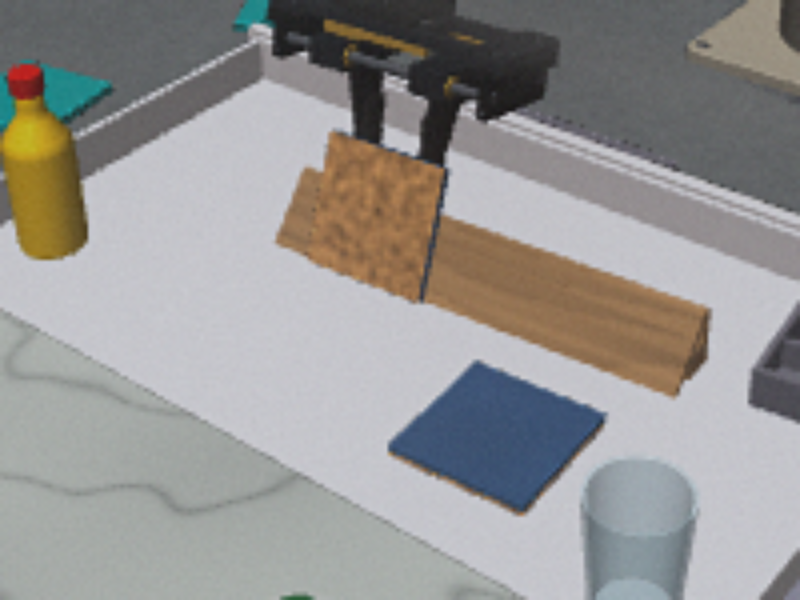

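It is tipping cleanly: lower edge still at the foot (420,300), plate at about 68°. I carry on past vertical.

Call:
play_rows([
  [0,-0.005,0,0,0,0.045,0],
  [0,-0.009,0,-0.001,0,0.07,0],
  [0,-0.013,0,-0.001,0,0.09,0],
  [0,-0.017,0,-0.0015,0,0.12,0],
  [0,-0.021,0,-0.0015,0,0.145,0],
  [0,-0.025,0,-0.0015,0,0.17,0],
  [0,-0.029,0,-0.001,0,0.19,0],
  [0,-0.033,0,-0.001,0,0.21,0],
  [0,-0.037,0,0,0,0.235,0],
  [0,-0.041,0,0.0,0,0.25,0],
  [0,-0.045,0,0.0,0,0.25,0],
  [0,-0.049,0,0.0,0,0.25,0],
])

```text
time_s: 11.05
position: [0.5392, -0.1189, 0.08]
eef_rot: [-0.019, -0.033, 0.999, -0.001]
ft_force: [0.0, -0.3, -0.3]
grip_width: 0.0436
grip_force: 0.0
```

Call:
play_rows([
  [0,-0.005,0,0,0,0,0],
  [0,-0.01,0,0,0,0,0],
  [0,-0.01,0,0,0,0,0],
  [0,-0.01,0,0,0,0,0],
  [0,-0.01,0,0,0,0,0],
])

```text
time_s: 11.47
position: [0.5482, -0.1184, 0.0793]
eef_rot: [-0.02, -0.033, 0.999, -0.001]
ft_force: [0.6, -0.5, -0.3]
grip_width: 0.0437
grip_force: 0.0
```

```bash
python3 - <<'E'
from h import *
rep()
im,d=arm.grab_frame("scene"); cv2.imwrite("pics/i.png",cv2.resize(im[150:300,150:350],(800,600)))
E
```

```text
t 11.47 p [ 0.5482 -0.1184  0.0793] ramp [ 0.0139 -0.1554  0.0733] tilt -2.3 F [ 0.6 -0.5 -0.3] w 0.044 q [ 0.221  0.347 -0.112  1.757  0.051  1.078  1.727]
```

View pics/i.png

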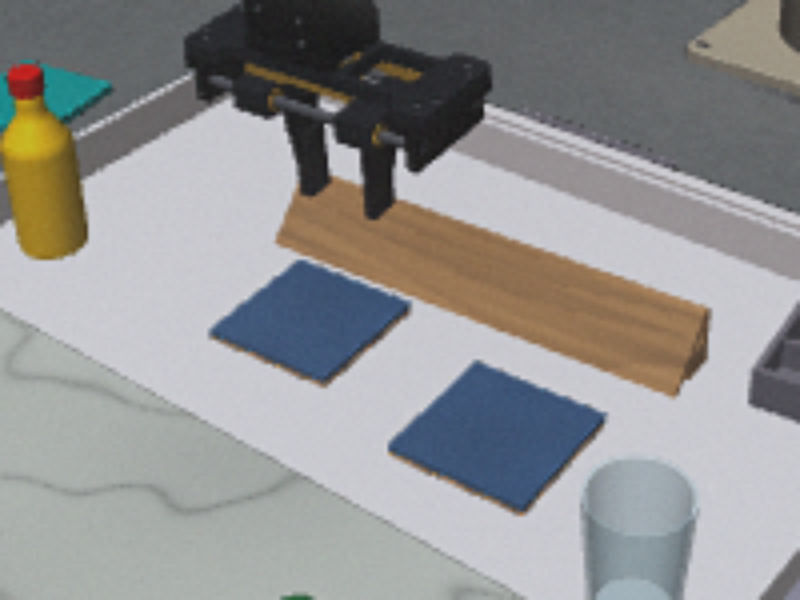

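The coaster lies flat with blue up at (310,320), and a visible strip of floor separates it from the block; ok_c is unmoved. I retreat straight up, then measure.

Call:
play_rows([
  [0,0,0,-0.03,0,0,0],
  [0,0,0,-0.07,0,0,0],
  [0,0.03,0,-0.11,0,0,0],
  [0,0.07,0,-0.14,0,0,0],
  [0,0.09,0,-0.15,0,0,0],
  [0,0.09,0,-0.15,0,0,0],
  [0,0.09,0,-0.15,0,0,0],
])

```text
time_s: 12.1
position: [0.4643, -0.1245, 0.2346]
eef_rot: [-0.018, -0.033, 0.999, -0.001]
ft_force: [-0.0, -0.0, -0.1]
grip_width: 0.0433
grip_force: 0.0
```

```bash
python3 - <<'E'
from h import *
rep()
for n in("scene","top"):
    f=np.load("pics/%s0.npz"%n); im,d=arm.grab_frame(n); W=cloud(n,d); i=im.astype(int)
    m=(i[...,0]-i[...,2]>30)&(W[...,0]>.5)&(W[...,0]<.72)&(W[...,1]>-.25)&(W[...,1]<.12)&(W[...,2]<.03)
    for nm,mm in(("c",m&(W[...,1]<-.03)),("ok",m&(W[...,1]>-.03))):
        Q=W[mm]
        if len(Q)<100: print(n,nm,len(Q)); continue
        r=cv2.minAreaRect(Q[:,:2].astype(np.float32)); b=cv2.boxPoints(r)
        print(n,nm,len(Q),np.round(r[0],4),np.round(r[1],3),r[2],"z pct",np.percentile(Q[:,2],[5,50,95]).round(4),"gap",(b@UX[:2]-F0).min().round(4))
    ch=np.abs(f["im"].astype(int)-i).max(-1)>60
    for k in("mold_c","beaker_c","bottle_c"):
        print(k,[np.round(np.nanmedian(W[o["mask"]],0),3).tolist() for o in arm.outline_of(n,k)[:1]])
E
```

```text
t 12.1 p [ 0.4643 -0.1245  0.2346] ramp [-0.0703 -0.1558  0.2286] tilt -2.0 F [-0.  -0.  -0.1] w 0.043 q [ 0.263  0.039 -0.105  1.78   0.013  1.358  1.791]
scene c 802 [ 0.5918 -0.1179] [0.105 0.103] 4.890597820281982 z pct [0.013  0.0152 0.0172] gap 0.0038
scene ok 1085 [0.6132 0.0497] [0.097 0.102] 3.717770576477051 z pct [0.013  0.0152 0.0171] gap 0.0413
mold_c [[0.453, 0.188, 0.025]]
beaker_c [[0.692, 0.195, 0.064]]
bottle_c [[0.693, 0.195, 0.065]]
top c 0
top ok 716 [0.6144 0.0522] [0.094 0.09 ] 4.030640125274658 z pct [0.0083 0.0141 0.0198] gap 0.0447
mold_c [[0.495, 0.052, 0.032]]
beaker_c [[0.69, 0.195, 0.053]]
bottle_c []
```

The coaster is flat (z .015), blue up, with about 10 mm of clear floor between it and the foot line. ok_c hasn't moved, and the arm is clear.

```bash
python3 -c "
from plant import arm
print(arm.hand_in())"
```

```text
the job is handed in; nothing more can be done
None
```

I pushed the cork-up coaster onto the slope, tipped it over from behind and handed the job in at about 12 s; it now lies flat, blue face up, about 10 mm clear of the block; the arm never touched the other items, and ok_c, mold and beaker measured unmoved (the bottle only by eye).

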